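# Open the touch-latch jar cupboard on the stall counter

## Robot

A 6-joint arm with a two-finger parallel gripper is mounted at the origin on the work surface. World frame = base frame: x ahead of the robot, y to its left, z up, the work surface at z = 0. Lengths are in m, angles in degrees, forces in N, time in s.
With the tool pointing down it reaches from about 0.4 to 0.825 m from the base axis. Payload 7 kg.
Tool frame: the origin (TCP) lies at the very end of the fingers, on their centre line; the grasp point (between the pads) lies 19 mm behind it (ctrl.grip_point_offset is the distance from the TCP to the grasp point, in m); x points along the fingers, z is the direction in which the jaws open and shut, and the axes are right-handed (so a half turn about x gives the same grasp; the last joint's range is limited). The gripper opens to 88 mm and grips with 3 to 60 N. Pads are 19 mm wide; open, the fingers measure 130 mm over their backs; the gripper's body (78 mm by 193 mm) begins 47 mm behind the grasp point.
Start: joints at [-53.852, 20.546, 0.682, 0, -70.136, -16.507], TCP at [0.227, -0.636, 0.227] pointing down, gripper open.
Joint ranges: [-176.03, 176.03], [-82.01, 121.73], [-58.28, 71.71], [-173.87, 95.51], [-174.79, -0.11], [-173.66, 173.66]. Speed limits (degrees/s): [136.94, 136.94, 172.46, 180, 180, 180].

## Interface

Orientations are given as [roll, pitch, yaw] about the fixed x, y, z axes, in that order (R = Rz(yaw) Ry(pitch) Rx(roll)).
In Python, from plant import get_obs, snapshot, calibration, close_job, ctrl gives the robot as it stands.
- The arm moves only by the tool move_arm, never from a script. Its argument "commands" is a list that holds one entry, the list of rows, each a list of 4 numbers: the shift along the tool's x, y, z in cm, then the turn about the tool's x in rad. In form: [[[dx, dy, dz, spin], ...]]. A call has 1 to 8 rows; each row shifts and turns the commanded pose from where the row before left it, along the tool's axes as they then stand; what a row does not reach is not made up. A row lasts 1/10 s, in which the tool goes at most 50 mm and 8.59 degrees, less where a joint would pass 70% of its speed; a pose out of reach is approached as far as the arm can. A call with a gripper value outside its range is refused whole. "jaw" is the finger opening in cm, from 0 to 8.76, set as the call begins (left out, the last holds). The fingers move at their own pace and stop on an object; the grip force is fixed at half the most. Time passes only in rows, so rows that do not move let the fingers close. It gives the time, the measured TCP pose, the force and the opening at its end, in the units of the state.
- get_obs(): the state, without advancing time (a new reading comes with each control period).
- snapshot(name): name is "scene" or "top" or "wrist"; returns (picture, depth): 480x640x3 uint8, red, green, blue; 480x640 float32, m along the optical axis (not along the pixel's ray), 0 where there is no reading.
- calibration(name): a dict with "mtx" (3x3 intrinsics, pixels), "T" (4x4, takes a point from camera to world coordinates); the wrist camera has in their place "tool_from_camera" (4x4, takes a point from camera to tool coordinates, whose origin is the TCP and whose axes are the tool frame's). Camera axes: x right, y up, looking along -z (the intrinsics and any distortion apply to the point x, -y, -z); pixel columns grow to the right and rows downward; lengths in m; the calibration is good to about 2 mm. A picture is of the moment at which its call begins: read the wrist's pose just before it. calibration takes no time and is no camera call.
- close_job(): hands the job in, once; it reports no verdict.
The state is a dict: "clock": time; "joint_pos": joint angles; "qvel": joint speeds; "tau": joint torques, N m; "tool_pos": TCP position; "orientation": TCP orientation; "force": force on the tool from outside, world axes, zero at the start; "moment": the same for the moment, N m; "opening": finger opening in m.
Only numpy, scipy, OpenCV 4.12 (cv2) and the standard library are available. Lean on these libraries where they do the work, as an engineer would, in place of code of your own. Each camera call takes 0.05 s, during which the arm holds its last target. There are 200 camera calls.

## Task

Open the little handleless cupboard on the market counter: press its door in near the free edge, where the touch catch sits, let it spring ajar by itself, then push it wide open, about square to the cupboard, with the outside of the fingers behind its free edge. Do not pinch or grip the door, and leave the goods on the counter standing where they are. Finish with the hand clear.

Things in the scene. Friction and masses are not known exactly. Their poses are not given: they have to be found in the camera images.
- cupboard: Fixed plywood cupboard, 412 wide, 306 high, with front edges at its own x = +5 mm. Origin: on the counter at the foot of the door's hinge axis. Front looks along own -x, z up. Facing it: door on the right, own y 0 (hinge axis) to +250 mm (free edge); open two-shelf bay on the left, y 256 to 406. Top bare but for a 35 mm high tray over 100 mm behind the front.
- door_hinge (a point): Point on the door's upright hinge axis, level with the door's top edge (306 mm above the counter). The axis lies in the plane of the door's back face, at its right edge as seen from the front.
- door_push (a point): Point on the door's front face over the catch: 35 mm from the free edge, 40 mm below the top edge, 215 mm from the hinge axis. Turns with the door. Own x points through the panel towards the cupboard, y along the door to the free edge, z up.
- door_corner (a point): Top front corner of the door at its free edge, 250 mm from the hinge axis, 306 mm above the counter. Turns with the door.
- door (a joint): Door angle (rad): 0 shut, 5 mm clear of the carcass; -0.02 pressed in to the stop; 1.57 square to the cupboard; 1.75 stop. Plain white panel 250 x 296 x 16 mm, top 306 mm up. Hinge spring pushes it outward: let go by the catch it swings by itself to about 0.4 and rests; beyond that friction holds it where it is left, and about 2 N at the free edge moves it.
- catch (a joint): Tongue of the touch catch (m), hidden behind the door: 0 holding the door, 0.014 let go. It lets go, for good, when the door is pressed in about 3 mm over the catch, which takes about 5 N there and more nearer the hinge. The door then opens as the finger backs away.
- door_face: Front layer (10 mm) of the door panel. Same origin and axes as the cupboard when the door is shut; turns with the door about its z axis.
- door_back: Back layer (6 mm) of the door panel. Same origin and axes as the cupboard when the door is shut; turns with the door about its z axis.
- jam_jar_mid (a point): Middle of a loose jar of jam with a lid, 66 mm across, 95 mm high. z axis upright.
- honey_jar_mid (a point): Middle of a loose jar of honey with a lid, 60 mm across, 80 mm high. z axis upright.
- small_can_mid (a point): Middle of a loose can, 65 mm across, 100 mm high. z axis upright.
- price_stand_mid (a point): 20 mm above the foot of a loose price-card stand, 75 mm wide, 35 mm deep, 76 mm high. z axis upright. No loose thing stands within 250 mm of the hinge axis in front of the door.

How it is judged:
By the outcome, as a careful person would: the job done as asked, in the order asked, and still so for the second after the job is handed in, with the robot touching nothing.
It also fails if it takes over 54 s, if anything falls off the work surface, if the arm or the gripper's body presses on something with over 40 N, if the wrist force passes 120 N, or if a joint passes its speed limit or range.

## Working session

There is one attempt and no reset: what is moved stays moved. The work goes in short steps, Python scripts to look and compute and a tool call to move; the robot and the scene stay as the last step left them, time stands still between calls to the robot, and variables do not carry over. Pictures are saved under pics/ and viewed, about 8 in all and at most 12, crops included, and the job is handed in when it is done.

Besides the shell and the picture viewer there is one more tool, called after ">>>" as name([rows], argument=value, ...), one row to a line, values as JSON. move_arm: Moves the arm, as the interface text tells. Its arguments: {"type":"object","properties":{"commands":{"type":"array"},"jaw":{"type":"number"}},"required":["commands"]}

```bash
ls; mkdir -p pics; python3 - <<'E'
from plant import *
import cv2,numpy as np
o=get_obs();print(o)
for n in("scene","top"):
    p,d=snapshot(n);cv2.imwrite(f"pics/{n}0.png",p[:,:,::-1]);np.save(f"{n}0.npy",d);c=calibration(n);print(n,c)
print(calibration("wrist"),ctrl.grip_point_offset)
E
```

```text
pics
{'clock': 0.0, 'joint_pos': array([-5.38514790e+01,  2.05925272e+01,  6.31942064e-01, -1.97035275e-02,
       -7.01355450e+01, -1.65048025e+01]), 'qvel': array([ 0.0108704 ,  0.04522678, -0.04589096, -0.09462169, -0.00478017,
       -0.08763957]), 'tau': array([ 1.08488846e-04, -5.82706475e+01,  2.93060589e+01,  6.99741259e+00,
        6.76023628e-03, -2.32443081e-04]), 'tool_pos': array([ 0.22669071, -0.63526157,  0.22559776]), 'orientation': array([  5.60023739,  89.90210108, 115.2372452 ]), 'force': array([0.34094844, 0.09580677, 0.13274461]), 'moment': array([0.00411656, 0.01902442, 0.03788008]), 'opening': 0.0878458660668925}
scene {'mtx': array([[500.71454723,   0.        , 319.71413235],
       [  0.        , 500.71454723, 237.6790826 ],
       [  0.        ,   0.        ,   1.        ]]), 'T': array([[-0.05887106, -0.75458903,  0.65355152,  1.149135  ],
       [ 0.99822854, -0.03885849,  0.0450532 ,  0.08098307],
       [-0.00860062,  0.65504611,  0.75553995,  0.86473763],
       [ 0.        ,  0.        ,  0.        ,  1.        ]])}
top {'mtx': array([[597.88832904,   
[... 309 characters left out ...]
    [ 2.01969306e-02,  4.72373700e-02,  9.98679486e-01,
         1.31053109e+00],
       [ 0.00000000e+00,  0.00000000e+00,  0.00000000e+00,
         1.00000000e+00]])}
{'mtx': array([[369.12165525,   0.        , 318.69854805],
       [  0.        , 369.12165525, 244.37611399],
       [  0.        ,   0.        ,   1.        ]]), 'tool_from_camera': array([[-7.07993613e-05,  2.67943557e-01, -9.63434609e-01,
        -1.58507268e-01],
       [-4.60885519e-04,  9.63434500e-01,  2.67943561e-01,
         7.23365929e-02],
       [ 9.99999891e-01,  4.63003292e-04,  5.52807581e-05,
        -2.79582257e-04],
       [ 0.00000000e+00,  0.00000000e+00,  0.00000000e+00,
         1.00000000e+00]])} 0.0188
```

View pics/scene0.png

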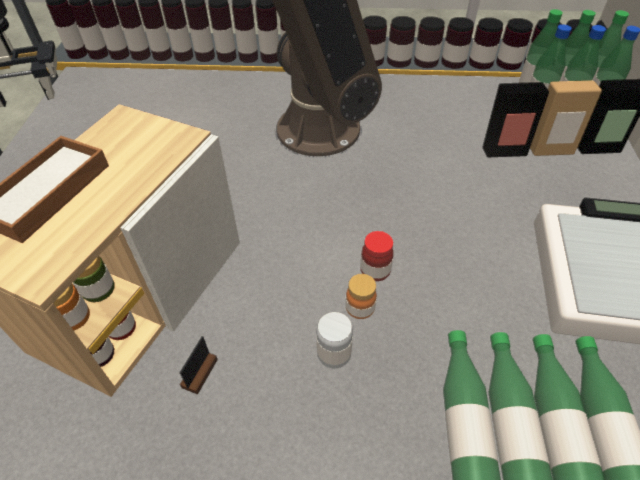

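View pics/top0.png

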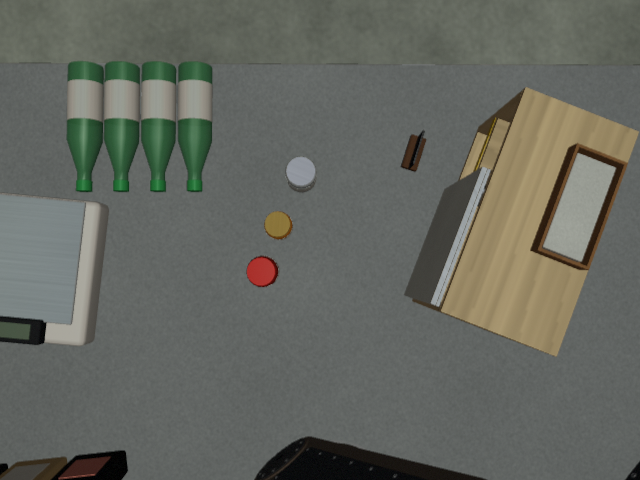

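The scene view shows the cupboard on the left, with the door's top edge running from (217,140) to (125,240). In the top view the door's top edge runs from about (435,305) at the hinge to (488,168) at the free edge. The price stand is at (413,152), and the jars are at (300,173), (278,224) and (262,271).

```bash
python3 - <<'E'
import cv2
p=cv2.imread("pics/top0.png")
a=cv2.resize(p[155:205,455:525],None,fx=8,fy=8,interpolation=cv2.INTER_CUBIC)
b=cv2.resize(p[280:330,395:465],None,fx=8,fy=8,interpolation=cv2.INTER_CUBIC)
c=cv2.resize(cv2.hconcat([a,b]),None,fx=.7,fy=.7,interpolation=cv2.INTER_AREA)
cv2.imwrite("pics/crop.png",c);print(c.shape)
E
```

```text
(280, 784, 3)
```

View pics/crop.png

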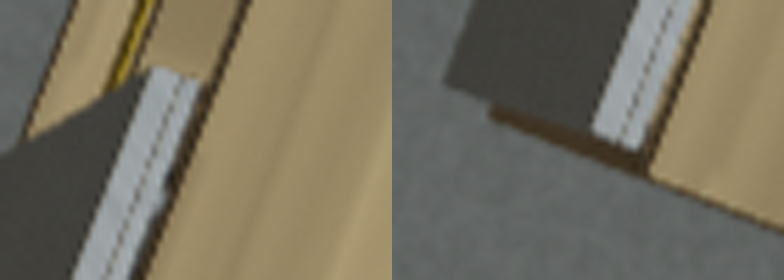

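The crop shows the door-top corners clearly. In full-image pixels the free front corner is (481.8,167), free back (491.6,169.6), hinge front (430.7,302.9) and hinge back (439.3,307.1).

```bash
cat > h.py <<'E'
import numpy as np
from plant import *
from scipy.spatial.transform import Rotation as R
def px(n,u,v,z):
    c=calibration(n);K=c["mtx"];T=c["T"]
    r=T[:3,:3]@np.array([(u-K[0,2])/K[0,0],-(v-K[1,2])/K[1,1],-1]);o=T[:3,3]
    return o+r*(z-o[2])/r[2]
def rot(o): return R.from_euler("xyz",o["orientation"],degrees=True).as_matrix()
E
python3 - <<'E'
from h import *
P={k:px("top",u,v,.306) for k,u,v in[("ff",481.8,167),("fb",491.6,169.6),("hf",430.7,302.9),("hb",439.3,307.1)]}
for k in P:print(k,P[k].round(4))
for a,b in(("ff","hf"),("fb","hb"),("ff","fb"),("hf","hb")):
    d=P[a]-P[b];print(a,b,np.linalg.norm(d),np.degrees(np.arctan2(d[1],d[0])))
# scene check
for u,v in((217,140),(125,240)):print(px("scene",u,v,.306))
for k,u,v,z in(("can",300,173,.1),("honey",278,224,.08),("jam",262,271,.095),("stand",413,152,.04)):print(k,px("top",u,v,z).round(3))
d=np.load("top0.npy")
for u,v in((485,180),(437,300),(520,250),(300,173),(278,224),(262,271)):print(u,v,d[v,u])
o=get_obs();print(rot(o).round(3))
E
```

```text
ff [ 0.666 -0.241  0.306]
fb [ 0.6615 -0.2577  0.306 ]
hf [ 0.4361 -0.1513  0.306 ]
hb [ 0.429  -0.1657  0.306 ]
ff hf 0.24679522462507952 -21.312545430626297
fb hb 0.250086071416609 -21.577834192870444
ff fb 0.01727733839474501 75.12903181485672
hf hb 0.01606712810605883 63.86827973785329
[ 0.44518559 -0.14876846  0.306     ]
[ 0.68514735 -0.23940218  0.306     ]
can [0.688 0.072 0.1  ]
honey [0.585 0.118 0.08 ]
jam [0.489 0.15  0.095]
stand [ 0.743 -0.169  0.04 ]
485 180 1.0152051
437 300 1.0049021
520 250 1.0146016
300 173 1.2185974
278 224 1.2321222
262 271 1.2150897
[[-0.001 -0.942 -0.336]
 [ 0.001 -0.336  0.942]
 [-1.     0.     0.002]]
```

The measured door length is 250 mm and thickness 16–17 mm, matching the given sizes. The hinge is at about (0.430,-0.166), with the door direction at -21.5°. First I raise the hand, turn it square to the door and shut the fingers.

>>> move_arm([
  [[-3,0,0,0],[-3.5,0,0,0.12],[-3.5,0,0,0.12],[-3.5,0,0,0.12],[-3.5,0,0,0.12],[-3,0,0,0.12],[0,0,0,0.12],[0,0,0,0]],
], jaw=0)

```text
clock: 0.9
tool_pos: [0.227, -0.6357, 0.427]
orientation: [-99.4, 89.9, -31.1]
force: [-0.1, 0.0, -1.2]
opening: 0.0292
```

```bash
cat >> h.py <<'E'
H=np.array([.430,-.166]);A=np.radians(-21.5)
U=np.array([np.cos(A),np.sin(A)]);N=np.array([-U[1],U[0]])
def goto(a,b,z):  # cupboard coords (a along shut door, b out of front), print tool shift in cm
    o=get_obs();t=np.r_[H+a*U+b*N,z];M=rot(o)
    print("t",t.round(3),"now",o["tool_pos"].round(4),"zang",np.degrees(np.arctan2(M[1,2],M[0,2])).round(2),"shift cm",(M.T@(t-o["tool_pos"])*100).round(2),"F",o["force"].round(1),"clk",round(o["clock"],2),"open",round(o["opening"],4))
    w=o["tool_pos"][:2]-H;print("ab",(w@U).round(4),(w@N).round(4))
E
python3 -c "
from h import *
goto(.215,.11,.42)"
```

```text
t [ 0.67  -0.142  0.42 ] now [ 0.227  -0.6357  0.427 ] zang 68.29 shift cm [  0.71 -22.94  62.23] F [-0.1  0.  -1.2] clk 0.9 open 0.0292
ab -0.0167 -0.5114
```

>>> move_arm([
  [[0,-0.7,2,0],[0,-1.4,3.8,0],[0,-1.4,3.8,0],[0,-1.4,3.8,0],[0,-1.4,3.8,0],[0,-1.4,3.8,0],[0,-1.4,3.8,0],[0,-1.4,3.8,0]],
])

```text
clock: 1.7
tool_pos: [0.4304, -0.4068, 0.4253]
orientation: [76.0, 89.9, 144.6]
force: [-0.3, 0.1, 0.4]
opening: 0.0006
```

>>> move_arm([
  [[0,-1.4,3.8,0],[0,-1.4,3.8,0],[0,-1.4,3.8,0],[0,-1.4,3.8,0],[0,-1.4,3.8,0],[0,-1.4,3.8,0],[0,-1.4,3.8,0],[0,-0.7,2,0]],
])

```text
clock: 2.5
tool_pos: [0.6341, -0.1787, 0.4243]
orientation: [99.2, 89.8, 167.9]
force: [-0.4, -0.7, -0.1]
opening: 0.0001
```

```bash
python3 -c "
from h import *
goto(.215,.11,.262)"
```

```text
t [ 0.67  -0.142  0.262] now [ 0.6341 -0.1787  0.4243] zang 68.7 shift cm [16.22 -2.11  4.7 ] F [-0.4 -0.7 -0.1] clk 2.5 open 0.0001
ab 0.1946 0.063
```

>>> move_arm([
  [[0,-1,2,0],[0,-1,2,0],[0,0,1,0],[1,0,0,0],[3,0,0,0],[3,0,0,0],[3,0,0,0],[0,0,0,0]],
])

```text
clock: 3.3
tool_pos: [0.6668, -0.1425, 0.3214]
orientation: [103.7, 89.5, 172.1]
force: [-0.3, 0.4, -0.4]
opening: 0.0005
```

```bash
python3 - <<'E'
from h import *
import cv2
p,d=snapshot("scene");cv2.imwrite("pics/scene1.png",p[:,:,::-1])
goto(.215,.055,.262)
E
```

```text
t [ 0.65  -0.194  0.262] now [ 0.668  -0.1429  0.3247] zang 68.39 shift cm [ 6.28 -0.24 -5.36] F [ 0.1 -1.   0.6] clk 3.35 open 0.0005
ab 0.213 0.1087
```

View pics/scene1.png

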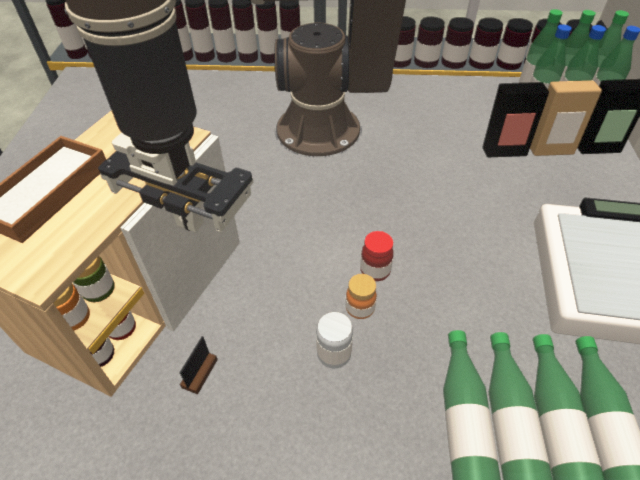

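The scene view shows the closed hand at about (185,195), in front of the door's upper free-edge part, with the goods untouched. Next I go down and approach.

>>> move_arm([
  [[2,0,0,0],[2.2,0,0,0],[2,0,0,0],[0,0,-1.5,0],[0,0,-1.5,0],[0,0,-1.5,0],[0,0,-0.8,0],[0,0,0,0]],
])

```text
clock: 4.15
tool_pos: [0.65, -0.1931, 0.2658]
orientation: [-75.8, 89.9, -7.6]
force: [0.6, -0.1, -0.3]
opening: 0.0008
```

```bash
python3 -c "
from h import *
goto(.215,.037,.262)"
```

```text
t [ 0.644 -0.21   0.262] now [ 0.65   -0.1931  0.2658] zang 68.28 shift cm [ 0.38 -0.05 -1.84] F [ 0.6 -0.1 -0.3] clk 4.15 open 0.0008
ab 0.2146 0.0554
```

>>> move_arm([
  [[0,0,-0.4,0],[0,0,-0.4,0],[0,0,-0.4,0],[0,0,-0.4,0],[0,0,-0.2,0],[0,0,0,0]],
])

```text
clock: 4.75
tool_pos: [0.6435, -0.2084, 0.2645]
orientation: [131.5, 90.0, -160.1]
force: [-0.2, 0.2, 0.6]
opening: 0.0007
```

>>> move_arm([
  [[0,0,-0.1,0],[0,0,-0.1,0],[0,0,0,0]],
])

```text
clock: 5.05
tool_pos: [0.6431, -0.2096, 0.2645]
orientation: [-8.6, 90.0, 59.8]
force: [1.0, 2.2, -0.6]
opening: 0.0004
```

```bash
python3 -c "
from h import *
goto(.215,.037,.262)"
```

```text
t [ 0.644 -0.21   0.262] now [ 0.6431 -0.2096  0.2645] zang 68.4 shift cm [ 0.25 -0.08 -0.05] F [ 1.   2.2 -0.6] clk 5.05 open 0.0004
ab 0.2142 0.0375
```

Contact came where I expected it, so I press further.

>>> move_arm([
  [[0,0,-0.1,0],[0,0,-0.1,0],[0,0,0,0]],
])

```text
clock: 5.35
tool_pos: [0.6426, -0.2112, 0.2645]
orientation: [-25.1, 89.9, 43.3]
force: [2.0, 4.9, 0.1]
opening: 0.0008
```

>>> move_arm([
  [[0,0,-0.1,0],[0,0,-0.1,0],[0,0,0,0]],
])

```text
clock: 5.65
tool_pos: [0.6418, -0.2135, 0.2645]
orientation: [-46.2, 90.0, 22.2]
force: [2.4, 4.2, -0.9]
opening: 0.0007
```

```bash
python3 -c "
from h import *
goto(.215,.037,.262)"
```

```text
t [ 0.644 -0.21   0.262] now [ 0.6418 -0.2135  0.2645] zang 68.4 shift cm [ 0.26 -0.05  0.35] F [ 2.4  4.2 -0.9] clk 5.65 open 0.0007
ab 0.2145 0.0335
```

The force dropped at about 4 mm in, so the catch has probably let go. I back away slowly.

>>> move_arm([
  [[0,0,0.3,0],[0,0,0.5,0],[0,0,0.8,0],[0,0,1,0],[0,0,1,0],[0,0,1,0],[0,0,1,0],[0,0,1,0]],
])

```text
clock: 6.45
tool_pos: [0.6661, -0.1514, 0.2646]
orientation: [-162.8, 90.0, -94.4]
force: [-1.0, -0.2, 0.0]
opening: 0.0001
```

>>> move_arm([
  [[0,0,1,0],[0,0,1.5,0],[0,0,1.5,0],[0,0,1.5,0],[0,0,1,0],[0,0,0,0],[0,0,0,0],[0,0,0,0]],
])

```text
clock: 7.25
tool_pos: [0.6895, -0.0923, 0.2646]
orientation: [177.7, 90.0, -113.9]
force: [0.2, 0.9, 0.2]
opening: 0.0006
```

```bash
python3 - <<'E'
from h import *
import cv2
p,d=snapshot("scene");cv2.imwrite("pics/scene2.png",p[:,:,::-1])
p,d=snapshot("top");cv2.imwrite("pics/top2.png",p[:,:,::-1])
goto(.215,.16,.36)
E
```

```text
t [ 0.689 -0.096  0.36 ] now [ 0.6895 -0.0926  0.2647] zang 68.35 shift cm [-9.53 -0.05 -0.35] F [0.6 0.3 1. ] clk 7.35 open 0.0008
ab 0.2145 0.1634
```

View pics/scene2.png

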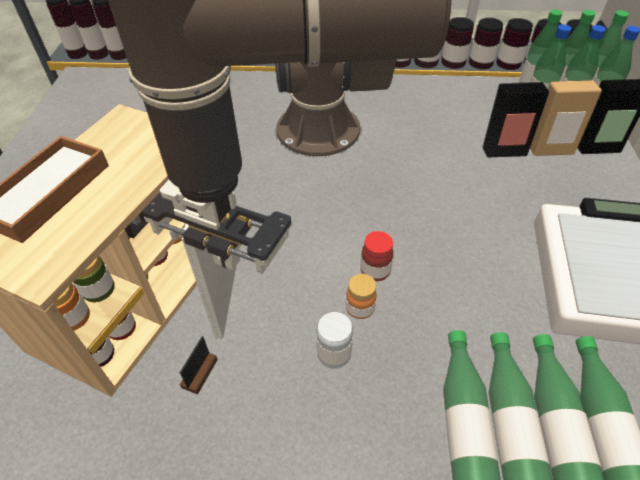

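The door has sprung ajar, with its free edge's foot at about (218,338). I raise the hand to clear the view and the door's top.

>>> move_arm([
  [[-2,0,0,0],[-3,0,0,0],[-3,0,0,0],[-3,0,0,0],[-1,0,0,0],[0,0,0,0]],
])

```text
clock: 7.95
tool_pos: [0.6901, -0.0925, 0.3866]
orientation: [-64.6, 89.8, 3.7]
force: [0.4, 0.2, 0.0]
opening: 0.0006
```

```bash
python3 - <<'E'
from h import *
import cv2
p,d=snapshot("scene");q=p[170:360,120:280,::-1];cv2.imwrite("pics/c3.png",cv2.resize(q,None,fx=3,fy=3,interpolation=cv2.INTER_CUBIC))
for u,v in((222,336),(216,340)):
    w=px("scene",u,v,.01)[:2]-H;print((w@U).round(4),(w@N).round(4),np.degrees(np.arctan2(w@N,w@U)),np.linalg.norm(w))
goto(.234,.05,.36)
E
```

```text
0.2159 0.1088 26.7345995949282 0.24178277209324833
0.2282 0.1029 24.279630756676127 0.250317646292885
t [ 0.666 -0.205  0.36 ] now [ 0.6896 -0.0922  0.3846] zang 68.36 shift cm [  2.45  -1.98 -11.38] F [0.  1.2 0.2] clk 8.0 open 0.0006
ab 0.2145 0.1639
```

View pics/c3.png

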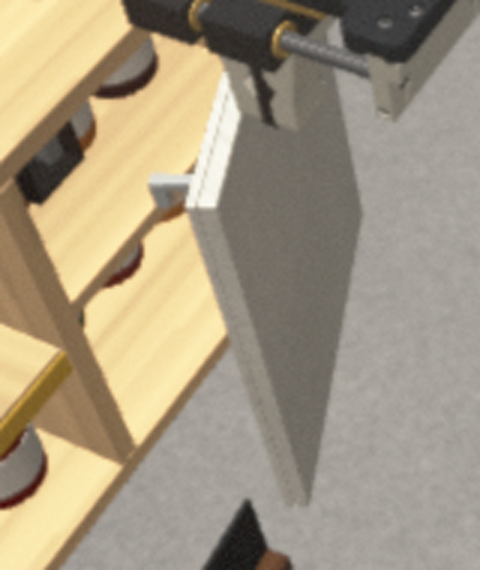

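The crop shows the door's top free corners at full-image (182,238) for the back and (192,239) for the front. A white catch bracket sticks out behind the door near (171,233), about 40 mm below the top. I'll keep the fingertip above it.

```bash
python3 - <<'E'
from h import *
for u,v,z in((182.3,238.3,.306),(192,239.3,.306)):
    w=px("scene",u,v,z)[:2]-H;print((w@U).round(4),(w@N).round(4),np.degrees(np.arctan2(w@N,w@U)),np.linalg.norm(w))
w=np.array([.25,.016]);print(np.degrees(np.arctan2(.016,.25)))
print(calibration("scene")["T"][:3,:3]@[0,0,1])
def e(a,b,z):
    c=calibration("scene");p=np.r_[H+a*U+b*N,z,1];q=np.linalg.inv(c["T"])@p;K=c["mtx"];print(K[0,2]+K[0,0]*q[0]/-q[2],K[1,2]-K[1,1]*q[1]/-q[2])
e(.25,.016-.016,.306)
# bracket guess r .215, behind door 0..25mm at several heights
for z in(.286,.276,.266,.256):
  t=.4;e(.215*np.cos(t)+.025*np.sin(t),.215*np.sin(t)-.025*np.cos(t),z)
E
```

```text
0.2264 0.1006 23.95820921014035 0.2477215204517034
0.2221 0.1148 27.34229000583512 0.24998386332053235
3.661935575519803
[0.65355152 0.0450532  0.75553995]
117.83096256825661 228.2070024456823
170.76021109833238 230.4362257017316
172.24691893927888 234.679057988809
173.7053150910126 238.84109313082178
175.1362006440194 242.92461731506552
```

>>> move_arm([
  [[0,-0.3,-1.7,0],[0,-0.5,-2,0],[0,-0.6,-2.5,0],[0,-0.6,-2.5,0],[0,-0.6,-2,0],[0,0,0,-0.14],[0,0,0,-0.14],[0,0,0,-0.13]],
])

```text
clock: 8.8
tool_pos: [0.6736, -0.203, 0.3833]
orientation: [85.9, 89.9, 178.0]
force: [0.5, 0.2, -0.2]
opening: 0.0001
```

```bash
python3 -c "
from h import *
goto(.2405,.0568,.281)"
```

```text
t [ 0.675 -0.201  0.281] now [ 0.6736 -0.203   0.3833] zang 92.11 shift cm [10.23 -0.12  0.17] F [ 0.5  0.2 -0.2] clk 8.8 open 0.0001
ab 0.2403 0.0549
```

>>> move_arm([
  [[2,0,0,0],[2,0,0,0],[2,0,0,0],[2,0,0,0],[1.2,0,0,0],[1,0,0,0],[0,0,0,0]],
])

```text
clock: 9.5
tool_pos: [0.6737, -0.2015, 0.2809]
orientation: [81.0, 89.9, 172.9]
force: [-0.0, 0.2, 0.2]
opening: 0.0004
```

```bash
python3 - <<'E'
from h import *
import cv2
p,d=snapshot("scene");q=p[150:350,100:300,::-1];cv2.imwrite("pics/c4.png",cv2.resize(q,None,fx=3,fy=3,interpolation=cv2.INTER_CUBIC))
goto(.2405,.0568,.281)
E
```

```text
t [ 0.675 -0.201  0.281] now [ 0.6742 -0.2015  0.2822] zang 91.86 shift cm [ 0.12 -0.04  0.02] F [ 0.2  0.2 -0.1] clk 9.55 open 0.0002
ab 0.2402 0.0565
```

View pics/c4.png

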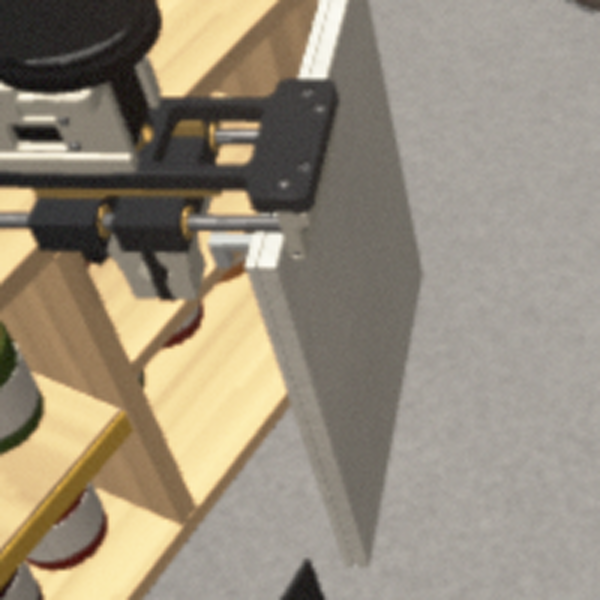

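The crop shows the closed fingers behind the door's free edge, at crop (155,270), clear of both the bracket and the carcass. The body is above the door top. I make contact and then swing along the arc.

>>> move_arm([
  [[0,0,0.6,0],[0,0,0.6,0],[0,0,0.6,0],[0,0,0.4,0],[0,0,0.4,0],[0,0,0,0]],
])

```text
clock: 10.15
tool_pos: [0.6737, -0.1743, 0.2828]
orientation: [-82.5, 90.0, 9.4]
force: [-0.1, 0.3, 0.3]
opening: 0.0005
```

```bash
cat >> h.py <<'E'
def door(g=.021):
    o=get_obs();w=o["tool_pos"][:2]-H;a,b=w@U,w@N;rr=np.hypot(a,b);th=np.arctan2(b,a)+np.arcsin(g/rr)
    M=rot(o);print("theta if touching",th.round(3),"r",np.sqrt(rr**2-g*g).round(4),"tool th",(np.arctan2(M[1,2],M[0,2])-A-np.pi/2).round(3),"z",o["tool_pos"][2].round(4),"F",o["force"].round(1))
E
python3 -c "
from h import *
door()"
```

```text
theta if touching 0.427 r 0.2429 tool th 0.409 z 0.2828 F [-0.1  0.3  0.3]
```

>>> move_arm([
  [[0,-0.08,0.8,-0.03],[0,-0.08,1.2,-0.05],[0,-0.08,1.2,-0.05],[0,-0.08,1.2,-0.05],[0,-0.08,1.2,-0.05],[0,-0.08,1.2,-0.05],[0,-0.08,1.2,-0.05],[0,0,0,0]],
])

```text
clock: 10.95
tool_pos: [0.6653, -0.0944, 0.2828]
orientation: [-62.3, 90.0, 48.7]
force: [0.2, 0.5, 1.2]
opening: 0.0002
```

```bash
python3 -c "
from h import *
door()"
```

```text
theta if touching 0.756 r 0.245 tool th 0.741 z 0.2828 F [0.2 0.5 1.2]
```

>>> move_arm([
  [[0,0,1.2,-0.05],[0,0,1.2,-0.05],[0,0,1.2,-0.05],[0,0,1.2,-0.05],[0,0,1.2,-0.05],[0,0,1.2,-0.05],[0,-0.05,1.2,-0.05],[0,-0.05,1.2,-0.05]],
])

```text
clock: 11.75
tool_pos: [0.618, -0.013, 0.2829]
orientation: [-133.2, 89.9, 0.6]
force: [2.5, -0.4, -0.4]
opening: 0.0002
```

```bash
python3 - <<'E'
from h import *
import cv2
p,d=snapshot("scene");q=p[100:350,100:400,::-1];cv2.imwrite("pics/c5.png",cv2.resize(q,None,fx=2,fy=2,interpolation=cv2.INTER_CUBIC))
door()
E
```

```text
theta if touching 1.151 r 0.2413 tool th 1.142 z 0.283 F [-1.8  0.8 -0.1]
```

View pics/c5.png

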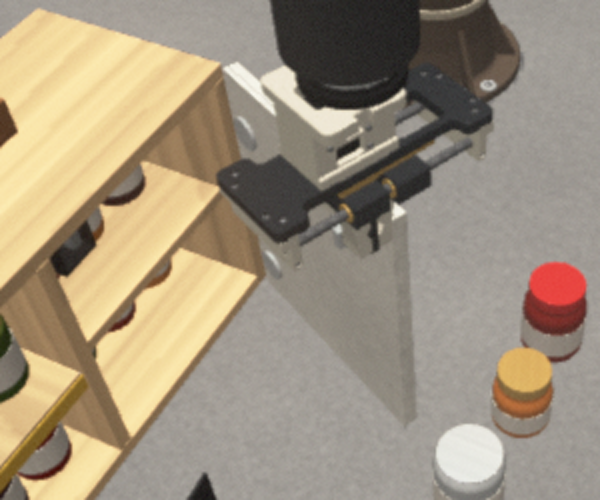

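The fingers are pushing the door near its free edge, at crop (375,240), and the jars are clear. I continue to square, slowing at the end.

>>> move_arm([
  [[0,-0.1,1.2,-0.05],[0,-0.1,1.2,-0.05],[0,-0.05,1.2,-0.05],[0,-0.05,1.2,-0.05],[0,-0.05,1.2,-0.05],[0,-0.05,1.0,-0.04],[0,-0.05,0.7,-0.03],[0,0,0,0]],
])

```text
clock: 12.6
tool_pos: [0.5595, 0.0382, 0.2828]
orientation: [9.4, 90.0, 161.4]
force: [-0.1, -1.1, -0.0]
opening: 0.0006
```

```bash
python3 -c "
from h import *
door()"
```

```text
theta if touching 1.468 r 0.2409 tool th 1.459 z 0.2828 F [-0.1 -1.1 -0. ]
```

>>> move_arm([
  [[0,-0.05,0.7,-0.03],[0,-0.05,0.7,-0.03],[0,-0.05,0.5,-0.02],[0,0,0.5,-0.02],[0,0,0,0],[0,0,0,0]],
])

```text
clock: 13.2
tool_pos: [0.5386, 0.05, 0.2823]
orientation: [14.4, 89.9, 172.2]
force: [-0.3, 0.2, -0.6]
opening: 0.0009
```

```bash
python3 -c "
from h import *
door()"
```

```text
theta if touching 1.567 r 0.2409 tool th 1.558 z 0.2823 F [-0.3  0.2 -0.6]
```

>>> move_arm([
  [[0,0,-0.5,0],[0,0,-1.5,0],[0,0,-2,0],[0,0,-2,0],[-2,0,0,0],[-4,0,0,0],[-4,0,0,0],[-4,0,0,0]],
])

```text
clock: 14.0
tool_pos: [0.5955, 0.0264, 0.4235]
orientation: [49.5, 89.9, -152.8]
force: [1.0, 0.4, 0.3]
opening: -0.0002
```

>>> move_arm([
  [[0,0,-3,0],[0,0,-3,0],[0,0,-3,0],[0,0,-3,0],[0,0,-3,0],[0,0,0,0]],
])

```text
clock: 14.6
tool_pos: [0.7368, -0.0318, 0.4179]
orientation: [33.1, 89.7, -169.3]
force: [-0.1, 0.4, -1.3]
opening: 0.0005
```

```bash
python3 - <<'E'
from h import *
import cv2
o=get_obs();print(o["tool_pos"],o["force"])
for n in("top","scene"):
    p,d=snapshot(n);cv2.imwrite(f"pics/{n}6.png",p[:,:,::-1])
a=cv2.imread("pics/top6.png")[100:400,180:480];b=cv2.imread("pics/scene6.png")[100:400,100:400]
cv2.imwrite("pics/f.png",cv2.resize(cv2.hconcat([a,b]),(800,400),interpolation=cv2.INTER_CUBIC))
E
```

```text
[ 0.73676955 -0.03175797  0.41791262] [-0.07538618  0.36985621 -1.32954206]
```

View pics/f.png

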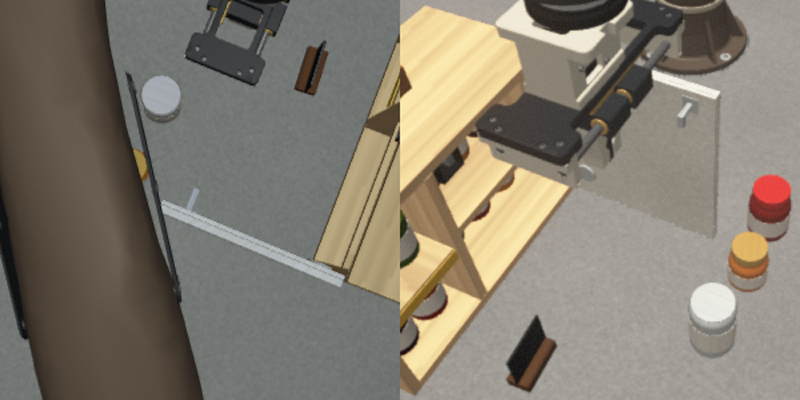

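The final top view shows the door from crop (162,207) to (340,283), which is about 1.54 rad and square to the cupboard. The can maps to (301,173) and the stand to (414,151), the same as at the start. The hand is clear.

```bash
python3 -c "
from plant import *
print(close_job(),get_obs()['clock'])"
```

```text
the job is handed in; nothing more can be done
the job is handed in; nothing more can be done
```

The cupboard door is open, about square to the cupboard, and the job is handed in.

- **Press:** I pressed the door in about 4 mm over the catch with the backs of the closed fingers, at about 5 N. It sprang ajar by itself to about 0.41 rad as the hand backed away.
- **Swing:** I lowered the closed fingers behind the free edge and swung the door round along its arc without gripping it. Then I withdrew the hand up and away.

**Last checks:**
- **Door angle:** the arm pose gave about 1.57 rad at the end of the push. The final top picture gave about 1.54 rad, so the two agree within about 0.03.
- **Goods:** the can and price stand were at the same pixels as at the start. The jam and honey jars were hidden or partly hidden by the arm in the top view. In the final scene view they stand upright and look undisturbed, but I did not measure them.
- **Hand, force and time:** the hand was clear, about 0.2 m from the door, with its fingertips about 0.11 m above the door's top. Forces read at the end of each move stayed under about 6 N, and the job took about 15 s.

No check failed.

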